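# Book the loose clock movement into the empty job box

## Task

Two of the three white job boxes already hold a clock movement: set the movement left out on the mat gently, upright, in the middle of the one empty box, with its long side (the jaw plates) running across the box from left to right, and let go of it. Then book it in: pick up the hand scanner, point its red window squarely at the middle of the barcode label on the front of that same box from about 10 cm, and hold it still there for a good second. Last, lay the scanner back on its black pad, flat and along its length, with the movement staying in its box, and leave the stored movements, loupe, bottle and blower undisturbed.

Things in the scene. Friction and masses are not known exactly. Their poses are not given: they have to be found in the camera images.
- box_a: white open plastic job box, fixed, 100 (x) x 120 (y) x 34 mm high, walls and floor 5 mm (inner 90 x 110 mm); origin at the centre of its underside, z up, -x is its front, on which a sloping barcode label plate (74 mm wide, 40 mm along the slope) is fixed, reaching 80 mm in front of the origin. May be empty or hold a stored movement
- box_b: white open plastic job box, fixed, 100 (x) x 120 (y) x 34 mm high, walls and floor 5 mm (inner 90 x 110 mm); origin at the centre of its underside, z up, -x is its front, on which a sloping barcode label plate (74 mm wide, 40 mm along the slope) is fixed, reaching 80 mm in front of the origin. May be empty or hold a stored movement
- box_c: white open plastic job box, fixed, 100 (x) x 120 (y) x 34 mm high, walls and floor 5 mm (inner 90 x 110 mm); origin at the centre of its underside, z up, -x is its front, on which a sloping barcode label plate (74 mm wide, 40 mm along the slope) is fixed, reaching 80 mm in front of the origin. May be empty or hold a stored movement
- box_a_label (a point): centre of the barcode label on the front of box_a; the label slopes at 45 degrees, facing forward (the box's -x) and up; the point's z axis points straight out of the label
- box_b_label (a point): centre of the barcode label on the front of box_b; the label slopes at 45 degrees, facing forward (the box's -x) and up; the point's z axis points straight out of the label
- box_c_label (a point): centre of the barcode label on the front of box_c; the label slopes at 45 degrees, facing forward (the box's -x) and up; the point's z axis points straight out of the label
- movement: a clock movement (brass disc) clamped in an aluminium holder: 64 (x) x 50 (y) x 55 mm high, the two flat jaw plates being the outer +-y faces over the full height; a black screw knob (18 mm diameter, 18 mm up) sticks out at +x to 44 mm from the origin. Origin at the centre of its underside, z up; 0.2 to 0.4 kg. This is the one left out on the green mat
- stored_a: a clock movement (brass disc) clamped in an aluminium holder: 64 (x) x 50 (y) x 55 mm high, the two flat jaw plates being the outer +-y faces over the full height; a black screw knob (18 mm diameter, 18 mm up) sticks out at +x to 44 mm from the origin. Origin at the centre of its underside, z up; 0.2 to 0.4 kg. This one already lies in one of the job boxes
- stored_b: a clock movement (brass disc) clamped in an aluminium holder: 64 (x) x 50 (y) x 55 mm high, the two flat jaw plates being the outer +-y faces over the full height; a black screw knob (18 mm diameter, 18 mm up) sticks out at +x to 44 mm from the origin. Origin at the centre of its underside, z up; 0.2 to 0.4 kg. This one already lies in another of the job boxes
- scanner: hand-held barcode scanner, 149 mm long, lying along its x axis: grey handle 34 mm wide (y) and 36 mm high from x = -75 to +23 mm, black head 50 mm wide and 46 mm high from +23 to +74 mm (at the front). Origin at the underside, 75 mm from the handle's end, z up; about 0.2 kg
- scanner_window (a point): centre of the scanner's red window under the front of its head, 62 mm ahead of (+x) and 23 mm above the scanner's origin; the point's z axis is the viewing direction: forward and 45 degrees down when the scanner is level
- pad: black rubber pad of the scanner, fixed, 180 (x) x 85 (y) x 5 mm, origin at the centre of its underside; the scanner lies on it along its length, head to +x
- loupe: black eye loupe standing upright, 60 mm high, 49 mm diameter at the foot; origin at the centre of its underside (bystander)
- bottle: amber glass bottle, black cap, 78 mm high, 48 mm diameter; origin at the centre of its underside (bystander)
- blower: red dust blower standing on its bulb, 80 mm high, 54 mm diameter; origin at the centre of its underside (bystander)
Things that resemble listed ones, but are neither listed nor needed, are in the scene too. What is shaped like the movement but turquoise is not meant.

How it is judged:
On the way, in this order (a step that is already met when the one before it is completed fails the run):
1. the loose movement stands upright and square in the empty job box, let go of (((x of movement in the frame of box_a between -0.02 and 0.02 m and y of movement in the frame of box_a between -0.02 and 0.02 m and z of movement in the frame of box_a between 0.002 and 0.009 m and angle between the x axis of movement and the y axis of box_a, either way round below 0.26 rad and angle between movement's own z axis and vertical below 0.1 rad) or (x of movement in the frame of box_b between -0.02 and 0.02 m and y of movement in the frame of box_b between -0.02 and 0.02 m and z of movement in the frame of box_b between 0.002 and 0.009 m and angle between the x axis of movement and the y axis of box_b, either way round below 0.26 rad and angle between movement's own z axis and vertical below 0.1 rad) or (x of movement in the frame of box_c between -0.02 and 0.02 m and y of movement in the frame of box_c between -0.02 and 0.02 m and z of movement in the frame of box_c between 0.002 and 0.009 m and angle between the x axis of movement and the y axis of box_c, either way round below 0.26 rad and angle between movement's own z axis and vertical below 0.1 rad)) and contact force between the fingers and movement below 0.3 N and linear speed of movement below 0.02 m/s and angular speed of movement below 0.2 rad/s), for 0.3 s.
2. the scanner is held still, its window aimed squarely at the label of the box that now holds the movement, 4 to 17 cm away (((x of movement in the frame of box_a between -0.02 and 0.02 m and y of movement in the frame of box_a between -0.02 and 0.02 m and z of movement in the frame of box_a between 0.002 and 0.009 m and angle between the x axis of movement and the y axis of box_a, either way round below 0.26 rad and angle between movement's own z axis and vertical below 0.1 rad and x of box_a_label in the frame of scanner_window between -0.016 and 0.016 m and y of box_a_label in the frame of scanner_window between -0.016 and 0.016 m and z of box_a_label in the frame of scanner_window between 0.04 and 0.17 m and z of scanner_window in the frame of box_a_label above 0.03 m and angle between the z axis of scanner_window and the z axis of box_a_label, either way round below 0.4 rad) or (x of movement in the frame of box_b between -0.02 and 0.02 m and y of movement in the frame of box_b between -0.02 and 0.02 m and z of movement in the frame of box_b between 0.002 and 0.009 m and angle between the x axis of movement and the y axis of box_b, either way round below 0.26 rad and angle between movement's own z axis and vertical below 0.1 rad and x of box_b_label in the frame of scanner_window between -0.016 and 0.016 m and y of box_b_label in the frame of scanner_window between -0.016 and 0.016 m and z of box_b_label in the frame of scanner_window between 0.04 and 0.17 m and z of scanner_window in the frame of box_b_label above 0.03 m and angle between the z axis of scanner_window and the z axis of box_b_label, either way round below 0.4 rad) or (x of movement in the frame of box_c between -0.02 and 0.02 m and y of movement in the frame of box_c between -0.02 and 0.02 m and z of movement in the frame of box_c between 0.002 and 0.009 m and angle between the x axis of movement and the y axis of box_c, either way round below 0.26 rad and angle between movement's own z axis and vertical below 0.1 rad and x of box_c_label in the frame of scanner_window between -0.016 and 0.016 m and y of box_c_label in the frame of scanner_window between -0.016 and 0.016 m and z of box_c_label in the frame of scanner_window between 0.04 and 0.17 m and z of scanner_window in the frame of box_c_label above 0.03 m and angle between the z axis of scanner_window and the z axis of box_c_label, either way round below 0.4 rad)) and linear speed of scanner below 0.02 m/s and angular speed of scanner below 0.2 rad/s and contact force between the fingers and scanner above 0.5 N), for 0.7 s.
At the end, for the whole second after the job is handed in: Movement upright on the floor of the formerly empty box, within 20 mm of its middle each way, long side within 15 degrees of left-right; scanner flat on its pad, within 30 mm lengthwise, 25 mm sideways and 15 degrees; both released, at rest (all of step 1 and x of scanner in the frame of pad between -0.03 and 0.03 m and y of scanner in the frame of pad between -0.025 and 0.025 m and z of scanner in the frame of pad between 0.002 and 0.009 m and angle between scanner's own z axis and vertical below 0.1 rad and angle between the x axis of scanner and the x axis of pad, either way round below 0.26 rad and contact force between the fingers and scanner below 0.3 N and linear speed of scanner below 0.02 m/s and angular speed of scanner below 0.2 rad/s); the robot touches nothing.
It fails at once if a stored movement is shifted by more than 15 mm (distance of any of stored_a, stored_b from where it was at the start of the episode above 0.015 m).
It fails at once if the loupe, bottle or blower is shifted by more than 20 mm or knocked over (distance of any of loupe, bottle, blower from where it was at the start of the episode above 0.02 m or angle between any of loupe, bottle, blower's own z axis and vertical above 0.4 rad).
It fails at once if the movement is dropped (falls faster than 0.4 m/s out of the fingers) (contact force between the fingers and movement below 0.3 N and linear speed of movement above 0.4 m/s).
It fails at once if the movement is tipped by more than 40 degrees (angle between movement's own z axis and vertical above 0.7 rad).
It also fails if it takes over 67 s, if anything falls off the work surface, if the arm or the gripper's body presses on something with over 40 N, if the wrist force passes 120 N, or if a joint passes its speed limit or range.

## Robot

A 6-joint arm with a two-finger parallel gripper is mounted at the origin on the work surface. World frame = base frame: x ahead of the robot, y to its left, z up, the work surface at z = 0. Lengths are in m, angles in rad, forces in N, time in s.
With the tool pointing down it reaches from about 0.35 to 0.775 m from the base axis. Payload 7.3 kg.
Tool frame: the origin (TCP) lies at the very end of the fingers, on their centre line; the grasp point (between the pads) lies 19 mm behind it; z points along the fingers, x is the direction in which the jaws open and shut, and the axes are right-handed (so a half turn about z gives the same grasp; the last joint's range is limited). The gripper opens to 92 mm and grips with 3 to 60 N. Pads are 19 mm wide; open, the fingers measure 130 mm over their backs; the gripper's body (75 mm by 190 mm) begins 47 mm behind the grasp point.
Start: joints at [0.986, 0.342, 1.524, -0, 1.275, -0.146], TCP at [0.223, 0.475, 0.227] pointing down, gripper open.
Joint ranges: [-2.53, 2.53], [-0.77, 2.02], [0.04, 2.7], [-1, 4.14], [0.28, 2.66], [-3.11, 3.11]. Speed limits (rad/s): [2.57, 2.57, 3.14, 3.14, 3.14, 3.14].

## Interface

Orientations are given as [roll, pitch, yaw] about the fixed x, y, z axes, in that order (R = Rz(yaw) Ry(pitch) Rx(roll)).
In Python, from cell import robot, read_camera, nets gives the robot as it stands. The module is installed in compiled form; this text tells all that it offers.
- The arm moves only by the tool carry_out, never from a script. Its arguments are lists of equal length, an entry for each row: "translation": the shift along the tool's x, y, z in m, a list of three; "turn": the turn, a rotation vector about the tool's x, y, z in rad, a list of three; "gripper": the gripper's target within -1 to 1 (shut at 1, half-way at 0, fully open at -1). A call has 1 to 10 rows; each row shifts and turns the commanded pose from where the row before left it, along the tool's axes as they then stand; what a row does not reach is not made up. A row lasts 1/10 s, in which the tool goes at most 50 mm and 8.59 degrees, less where a joint would pass 70% of its speed; a pose out of reach is approached as far as the arm can. A call with a gripper value outside its range is refused whole. The fingers move at their own pace and stop on an object; "squeeze" is the grip in N (left out, the last holds). Time passes only in rows, so rows that do not move let the fingers close. It gives the time, the measured TCP pose, the force and the opening at its end, in the units of the state.
- robot.observe(): the state, without advancing time (a new reading comes with each control period).
- read_camera(name): name is "scene" or "side" or "wrist"; returns a dict with "img" (400x640x3 uint8, red, green, blue), "fx", "fy", "cx", "cy" (pixels), "world_from_camera" (4x4, takes a point from camera to world coordinates). Camera axes: x right, y down, z forward; pixel columns grow to the right and rows downward; lengths in m; the calibration is good to about 2 mm. A picture is of the moment at which its call begins. There is no depth.
- robot.hand_in(): hands the job in, once; it reports no verdict.
Trained networks look in a picture, given as the dict that the camera call returned (one of the last four; its "shot" number tells which), for a name from the list of things; names that differ only in an ending like _2 or _b are one class to them, and where a whole thing is asked for, a point or a joint stands for the part that bears it (a point fixed in the world has none). Each returns a list of dicts, best first, with "score" (0 to 1); they miss things now and then, are a little off and sometimes report something else, mostly with a low value. They report only what shows in the picture. A call takes as long as a camera call. They do not tell look-alikes from the thing itself.
- nets.regions_of(picture, name): "region" (400x640 bool, what is visible of it) and "pixel" ([column, row] in pixels, amid what is visible of it).
- nets.tip_of(picture, name): "pixel" ([column, row] in pixels: a listed point, or the origin of a listed thing).
The state is a dict: "time": time; "qpos": joint angles; "qvel": joint speeds; "joint_efforts": joint torques, N m; "tool_pos": TCP position; "tool_rot": TCP orientation; "contact_force": force on the tool from outside, world axes, zero at the start; "torque": the same for the moment, N m; "opening": finger opening in m.
Only numpy, scipy, OpenCV 4.12 (cv2) and the standard library are available. Lean on these libraries where they do the work, as an engineer would, in place of code of your own. Each camera call takes 0.05 s, during which the arm holds its last target. There are 200 camera calls.

## Working session

There is one attempt and no reset: what is moved stays moved. The work goes in short steps, Python scripts to look and compute and a tool call to move; the robot and the scene stay as the last step left them, time stands still between calls to the robot, and variables do not carry over. Pictures are saved under pics/ and viewed, about 8 in all and at most 12, crops included, and the job is handed in when it is done.

Besides the shell and the picture viewer there is one more tool, called after ">>>" as a command line: name --argument value ..., lists and objects as JSON in quotes. carry_out: Moves the arm, as the interface text tells. Its arguments: {"type":"object","properties":{"translation":{"type":"array","items":{"type":"array","items":{"type":"number"}}},"turn":{"type":"array","items":{"type":"array","items":{"type":"number"}}},"gripper":{"type":"array","items":{"type":"number"}},"squeeze":{"type":"number"}},"required":["translation","turn","gripper"]}

```bash
mkdir -p pics
cat > h.py <<'E'
import numpy as np, cv2
from cell import robot, read_camera, nets
from scipy.spatial.transform import Rotation as Ro
def ray(p,px,z):
    T=p["world_from_camera"]; d=T[:3,:3]@np.array([(px[0]-p["cx"])/p["fx"],(px[1]-p["cy"])/p["fy"],1.])
    o=T[:3,3]; return o+d*(z-o[2])/d[2]
def proj(p,X):
    T=p["world_from_camera"]; c=T[:3,:3].T@(np.asarray(X)-T[:3,3]); return np.array([p["cx"]+p["fx"]*c[0]/c[2],p["cy"]+p["fy"]*c[1]/c[2]])
def save(p,n): cv2.imwrite("pics/"+n,p["img"][:,:,::-1])
E
python3 - <<'E'
from h import *
for c in ["scene","side"]:
    p=read_camera(c); save(p,c+"1.png"); print(c,p["world_from_camera"][:3,3].round(3),p["fx"])
    for n,z in [("box_a",0),("box_a_label",.017),("movement",0),("scanner",.005),("pad",0),("loupe",0),("bottle",0),("blower",0)]:
        for r in nets.tip_of(p,n)[:5]:
            print(n,round(r["score"],2),np.round(r["pixel"]),ray(p,r["pixel"],z).round(3))
print(robot.observe())
E
```

```text
scene [ 1.188 -0.419  0.622] 392.3991334295024
box_a 0.81 [350. 229.] [ 0.636 -0.011  0.   ]
box_a 0.77 [406. 215.] [0.663 0.136 0.   ]
box_a 0.61 [282. 249.] [ 0.61  -0.177  0.   ]
box_a 0.18 [320. 189.] [0.462 0.009 0.   ]
box_a_label 0.83 [392. 191.] [0.587 0.152 0.017]
movement 0.87 [410. 152.] [0.44  0.344 0.   ]
movement 0.69 [438. 171.] [0.56 0.34 0.  ]
movement 0.62 [365. 150.] [0.361 0.23  0.   ]
scanner 0.78 [181. 234.] [ 0.453 -0.357  0.005]
scanner 0.62 [394. 193.] [0.584 0.164 0.005]
pad 0.7 [177. 239.] [ 0.459 -0.368  0.   ]
loupe 0.78 [272. 206.] [ 0.463 -0.133  0.   ]
bottle 0.84 [350. 182.] [0.476 0.098 0.   ]
blower 0.56 [321. 190.] [0.466 0.01  0.   ]
side [ 0.205 -0.613  0.462] 371.71319478817884
box_a 0.88 [399. 251.] [ 0.633 -0.171  0.   ]
box_a 0.71 [357. 213.] [ 0.64  -0.012  0.   ]
box_a 0.65 [328. 184.] [0.657 0.15  0.   ]
box_a_label 0.76 [311. 182.] [0.605 0.151 0.017]
movement 0.9 [226. 173.] [0.436 0.348 0.   ]
movement 0.89 [212. 198.] [0.364 0.229 0.   ]
movement 0.75 [264. 163.] [0.555 0.359 0.   ]
scanner 0.96 [391. 359.] [ 0.458 -0.364  0.005]
scann
[... 178 characters left out ...]
er 0.92 [280. 232.] [0.451 0.008 0.   ]
{'time': 0.9, 'qpos': array([ 9.85971139e-01,  3.42002461e-01,  1.52407908e+00, -4.38606410e-06,
        1.27539244e+00, -1.45993688e-01]), 'qvel': array([ 0.00095522,  0.00024819,  0.00184054,  0.00084254, -0.00084295,
        0.00108694]), 'joint_efforts': array([ 3.05917201e-04, -4.31127191e+01, -2.44481009e+01,  7.17032561e-02,
        4.82234638e-02, -3.32340619e-06]), 'tool_pos': array([0.22305837, 0.47529196, 0.22674654]), 'tool_rot': array([ 3.14157124e+00, -1.16801537e-04,  1.13196610e+00]), 'contact_force': array([-0.79679533, -0.20463981,  0.96377501]), 'torque': array([-0.00656134, -0.06345041, -0.04013141]), 'opening': 0.09186644950290326}
```

View pics/scene1.png

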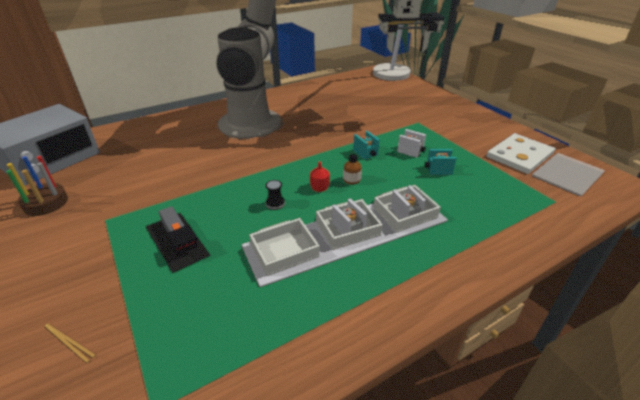

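View pics/side1.png

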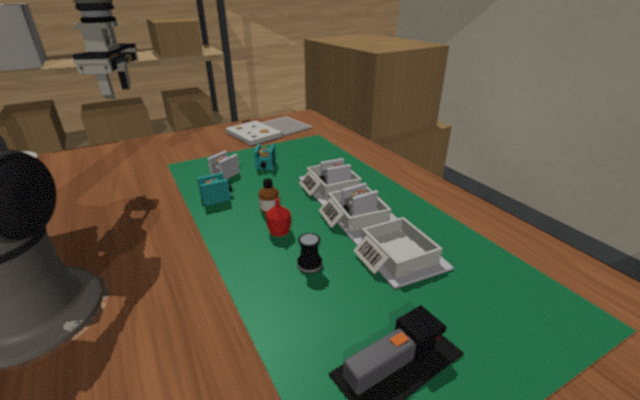

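Scene view: the loose aluminium movement is at (410,143), turquoise look-alikes at (365,147) and (440,162). The empty box is the leftmost in this view, at (283,247), which is world ≈(0.62,-0.175). The scanner is on its pad at (178,235). The side view agrees. I'm moving over the movement to use the wrist camera.

>>> carry_out --translation '[[-0.005,0.04,0],[-0.005,0.04,0],[-0.005,0.04,0],[-0.005,0.04,0],[-0.005,0.04,0],[0,0.03,0],[0,0,0],[0,0,0]]' --turn '[[0,0,0],[0,0,0],[0,0,0],[0,0,0],[0,0,0],[0,0,0],[0,0,0],[0,0,0]]' --gripper '[-1,-1,-1,-1,-1,-1,-1,-1]'

```text
time: 1.7
tool_pos: [0.4207, 0.3547, 0.2264]
tool_rot: [-3.141, 0.0, 1.131]
contact_force: [-0.7, 0.7, -0.5]
opening: 0.0916
```

Run:
```python
from h import *
p=read_camera("wrist"); save(p,"w1.png"); print(p["world_from_camera"].round(3),p["fx"])
for r in nets.tip_of(p,"movement")[:4]: print(round(r["score"],2),np.round(r["pixel"]),ray(p,r["pixel"],0).round(4))
for r in nets.regions_of(p,"movement")[:4]:
    m=r["region"]; c=p["img"][m].mean(0).round(); print("reg",round(r["score"],2),np.round(r["pixel"]),m.sum(),c,cv2.minAreaRect(np.argwhere(m)[:,::-1].astype(np.float32)))
o=robot.observe(); print(o["tool_pos"],o["tool_rot"],o["qpos"])
```

```text
[[ 0.425  0.875  0.232  0.358]
 [ 0.905 -0.411 -0.109  0.384]
 [-0.     0.256 -0.967  0.383]
 [ 0.     0.     0.     1.   ]] 325.3564326073551
0.77 [323. 191.] [0.4355 0.3459 0.    ]
0.77 [364. 274.] [0.5576 0.3469 0.    ]
0.7 [204. 186.] [0.3699 0.2186 0.    ]
reg 0.96 [367. 301.] 1552 [ 47. 153. 142.] ((368.7862243652344, 285.0655212402344), (57.384429931640625, 60.12493133544922), 4.763641834259033)
reg 0.89 [193. 195.] 3976 [ 57. 157. 142.] ((198.4000244140625, 194.8000030517578), (70.65974426269531, 65.29318237304688), 63.43495178222656)
reg 0.58 [326. 196.] 3175 [205. 195. 180.] ((325.9180908203125, 197.3037567138672), (67.25205993652344, 53.124168395996094), 38.290164947509766)
[0.41960821 0.35556362 0.22680144] [-3.14126603e+00 -5.53449230e-05  1.13336138e+00] [ 5.63426940e-01  3.87909142e-01  1.45441920e+00  3.16442623e-04
  1.29939397e+00 -5.70019297e-01]
```

View pics/w1.png

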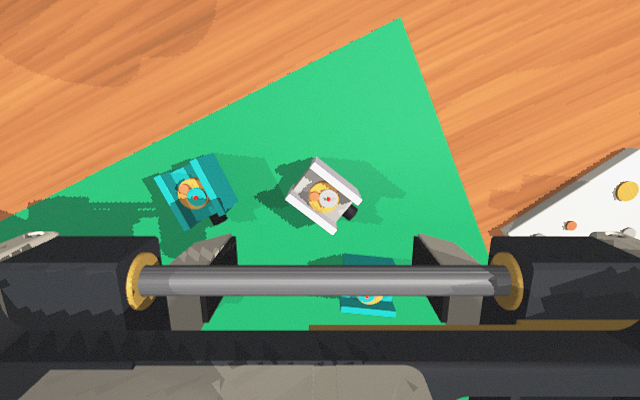

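The loose movement is at (323,195), with its knob at (349,212) and a turquoise one on each side. I'll fit its pose by silhouette.

```bash
cat >> h.py <<'E'
from scipy.optimize import minimize
def fit(p,mask,pts,z0,guess):
    """pts: list of Nx3 convex parts; fit x,y,yaw to mask by soft IoU"""
    def ren(q):
        R=Ro.from_euler("z",q[2]).as_matrix(); m=np.zeros((400,640),np.uint8)
        for P in pts:
            uv=np.array([proj(p,R@a+[q[0],q[1],z0]) for a in P])
            cv2.fillConvexPoly(m,cv2.convexHull(np.round(uv*16).astype(np.int32)),255,cv2.LINE_AA,4)
        return m/255.
    M=mask.astype(float)
    f=lambda v:1-np.minimum(ren([v[0]/100,v[1]/100,v[2]/5]),M).sum()/np.maximum(ren([v[0]/100,v[1]/100,v[2]/5]),M).sum()
    best=None
    for y in guess[2]:
        v0=np.array([guess[0]*100,guess[1]*100,y*5])
        r=minimize(f,v0,method="Nelder-Mead",options=dict(initial_simplex=np.vstack([v0,v0+[1,0,0],v0+[0,1,0],v0+[0,0,1]]),xatol=.01,fatol=1e-4))
        if best is None or r.fun<best[0]: best=(r.fun,r.x/[100,100,5])
    return best
def box(x0,x1,y0,y1,z0,z1): return np.array([[x,y,z] for x in(x0,x1) for y in(y0,y1) for z in(z0,z1)])
MOV=[box(-.032,.032,-.025,-.02,0,.055),box(-.032,.032,.02,.025,0,.055),box(-.032,.032,-.025,.025,0,.03),box(.03,.044,-.009,.009,.009,.027)]
E
python3 - <<'E'
from h import *
p=read_camera("wrist"); s=read_camera("side"); 
for q,w in[(p,(.4355,.346)),(s,(.4355,.346))]:
    u=proj(q,[*w,.025])
    r=min(nets.regions_of(q,"movement"),key=lambda r:np.hypot(*(np.array(r["pixel"])-u)))
    for y in (-.9,-.3,.3,.9,1.5,2.1,2.7,3.3):
        b=fit(q,r["region"],MOV,0,(*w,[y])); print(round(b[0],3),b[1].round(4))
# knob direction & long side from wrist hand-read pixels
a=[ray(p,c,.055) for c in[(317,158),(362,200),(335,235),(287,197)]]; print(np.round(a,4), np.mean(a,0)); d=a[1]-a[0]; print(np.arctan2(d[1],d[0])); d=a[2]-a[3]; print(np.arctan2(d[1],d[0]))
print(ray(p,(349,212),.018))
E
```

```text
0.249 [ 0.4343  0.3465 -1.3445]
0.098 [0.4344 0.348  0.4232]
0.097 [0.4348 0.3484 0.4239]
0.097 [0.4346 0.3483 0.4398]
0.252 [0.4345 0.346  1.8121]
0.252 [0.4347 0.3459 1.8094]
0.149 [0.4356 0.3486 3.5625]
0.15 [0.4355 0.3488 3.5683]
0.202 [ 0.4356  0.3608 -1.1768]
0.216 [0.4352 0.3521 0.4779]
0.215 [0.4357 0.3519 0.5199]
0.215 [0.4362 0.3539 0.5202]
0.202 [0.4357 0.3614 1.9849]
0.202 [0.4354 0.3612 1.9919]
0.202 [0.4356 0.3613 1.9632]
0.216 [0.4361 0.3527 3.6419]
[[0.3904 0.3611 0.055 ]
 [0.4497 0.3849 0.055 ]
 [0.4731 0.3433 0.055 ]
 [0.4138 0.3155 0.055 ]] [0.43176762 0.35117297 0.055     ]
0.381847070704892
0.43864267469482776
[0.46706889 0.36536293 0.018     ]
```

>>> carry_out --translation '[[0,0.016,0],[0,0,0.02],[0,0,0.02],[0,0,0.02],[0,0,0.02],[0,0,0.02],[0,0,0],[0,0,0]]' --turn '[[0,0,-0.143],[0,0,-0.143],[0,0,-0.143],[0,0,-0.143],[0,0,-0.143],[0,0,-0.143],[0,0,0],[0,0,0]]' --gripper '[-1,-1,-1,-1,-1,-1,-1,-1]' --squeeze 25

```text
time: 2.85
tool_pos: [0.435, 0.3484, 0.1271]
tool_rot: [-3.142, -0.0, 1.987]
contact_force: [-0.5, 0.6, 0.5]
opening: 0.0916
```

Run:
```python
from h import *
p=read_camera("wrist"); save(p,"w2.png")
for r in nets.regions_of(p,"movement")[:4]:
    m=r["region"]; c=p["img"][m].mean(0).round(); print("reg",round(r["score"],2),np.round(r["pixel"]),m.sum(),c)
    if c[0]>100: b=fit(p,m,MOV,0,(.4345,.348,[.42])); print(b)
o=robot.observe(); print(o["tool_pos"],o["tool_rot"],o["qpos"])
```

```text
reg 0.86 [194.  57.] 9866 [ 61. 150. 135.]
reg 0.71 [265. 316.] 2812 [ 51. 146. 133.]
reg 0.63 [327. 206.] 5977 [202. 193. 176.]
(np.float64(0.05959090064462691), array([0.43412354, 0.34823445, 0.45888557]))
[0.43568374 0.34868293 0.12804115] [ 3.13932915e+00 -3.45337063e-04  1.98743623e+00] [ 5.37550018e-01  4.95542221e-01  1.57297461e+00  7.95381652e-05
  1.07078719e+00 -1.44992387e+00]
```

View pics/w2.png

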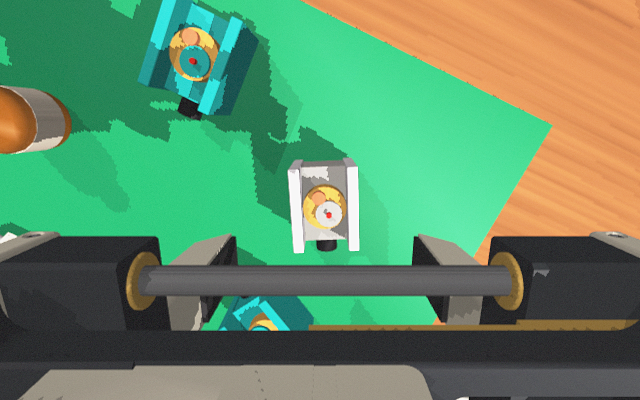

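The movement is centred between the jaws and almost aligned. Now I descend and grip.

>>> carry_out --translation '[[0,0,0.03],[0,0,0.03],[0,0,0.02],[0,0,0.01],[0,0,0],[0,0,0],[0,0,0],[0,0,0],[0,0,0],[0,0,0]]' --turn '[[0,0,-0.02],[0,0,0],[0,0,0],[0,0,0],[0,0,0],[0,0,0],[0,0,0],[0,0,0],[0,0,0],[0,0,0]]' --gripper '[-1,-1,-1,-1,-1,0.2,0.2,0.2,0.2,0.2]' --squeeze 25

```text
time: 3.95
tool_pos: [0.4353, 0.3482, 0.0371]
tool_rot: [3.141, -0.0, 2.01]
contact_force: [0.4, 0.3, 0.1]
opening: 0.0566
```

>>> carry_out --translation '[[0,0,0],[0,0,0],[0,0,0],[0,0,0],[0,0,-0.02],[0,0,-0.04],[0,0,-0.04],[0,0,-0.04],[0,0,0]]' --turn '[[0,0,0],[0,0,0],[0,0,0],[0,0,0],[0,0,0],[0,0,0],[0,0,0],[0,0,0],[0,0,0]]' --gripper '[1,1,1,1,1,1,1,1,1]' --squeeze 25

```text
time: 4.85
tool_pos: [0.4374, 0.3496, 0.1819]
tool_rot: [3.132, -0.001, 2.01]
contact_force: [0.7, 0.5, -3.2]
opening: 0.0498
```

Run:
```python
import numpy as np
# 20 rows, smooth profile
t=np.linspace(0,1,21); s=3*t**2-2*t**3; s=.5*s+.5*t
d=np.array([.173,-.61]); Y0=2.01; yaw=Y0; tr=[];tu=[]
for i in range(20):
    w=d*(s[i+1]-s[i]); c,n=np.cos(yaw),np.sin(yaw)
    tr.append([round(float(w[0]*c+w[1]*n),3),round(float(w[0]*n-w[1]*c),3),0]); a=.105; tu.append([0,0,a]); yaw-=a
print(tr[:10]);print(tr[10:]);print(yaw)
```

```text
[[-0.018, -0.003, 0], [-0.022, -0.001, 0], [-0.026, 0.001, 0], [-0.029, 0.004, 0], [-0.031, 0.008, 0], [-0.033, 0.012, 0], [-0.033, 0.017, 0], [-0.032, 0.021, 0], [-0.03, 0.024, 0], [-0.028, 0.028, 0]]
[[-0.025, 0.031, 0], [-0.021, 0.033, 0], [-0.017, 0.034, 0], [-0.013, 0.034, 0], [-0.009, 0.034, 0], [-0.005, 0.032, 0], [-0.002, 0.03, 0], [0.001, 0.026, 0], [0.003, 0.022, 0], [0.005, 0.018, 0]]
-0.0899999999999999
```

>>> carry_out --translation '[[-0.018,-0.003,0],[-0.022,-0.001,0],[-0.026,0.001,0],[-0.029,0.004,0],[-0.031,0.008,0],[-0.033,0.012,0],[-0.033,0.017,0],[-0.032,0.021,0],[-0.03,0.024,0],[-0.028,0.028,0]]' --turn '[[0,0,0.105],[0,0,0.105],[0,0,0.105],[0,0,0.105],[0,0,0.105],[0,0,0.105],[0,0,0.105],[0,0,0.105],[0,0,0.105],[0,0,0.105]]' --gripper '[1,1,1,1,1,1,1,1,1,1]'

```text
time: 5.85
tool_pos: [0.5202, 0.0425, 0.175]
tool_rot: [-3.139, 0.002, 0.956]
contact_force: [0.7, -0.7, -3.5]
opening: 0.0499
```

>>> carry_out --translation '[[-0.025,0.031,0],[-0.021,0.033,0],[-0.017,0.034,0],[-0.013,0.034,0],[-0.009,0.034,0],[-0.005,0.032,0],[-0.002,0.03,0],[0.001,0.026,0],[0.003,0.022,0],[0.005,0.018,0]]' --turn '[[0,0,0.105],[0,0,0.105],[0,0,0.105],[0,0,0.105],[0,0,0.105],[0,0,0.105],[0,0,0.105],[0,0,0.105],[0,0,0.105],[0,0,0.105]]' --gripper '[1,1,1,1,1,1,1,1,1,1]'

```text
time: 6.85
tool_pos: [0.6074, -0.2628, 0.174]
tool_rot: [-3.14, 0.004, -0.095]
contact_force: [-0.0, 0.4, -3.1]
opening: 0.0497
```

>>> carry_out --translation '[[0,0,0],[0,0,0]]' --turn '[[0,0,0],[0,0,0]]' --gripper '[1,1]'

```text
time: 7.05
tool_pos: [0.6073, -0.2614, 0.1745]
tool_rot: [-3.14, 0.003, -0.089]
contact_force: [0.4, 0.4, -3.2]
opening: 0.0495
```

Run:
```python
from h import *
p=read_camera("wrist"); save(p,"w3.png")
for n,z in [("box_a",0),("box_a_label",.02)]:
    for r in nets.tip_of(p,n)[:4]: print(n,round(r["score"],2),np.round(r["pixel"]),ray(p,r["pixel"],z).round(4))
for r in nets.regions_of(p,"box_a")[:3]: print(round(r["score"],2),r["pixel"],r["region"].sum())
o=robot.observe(); print(o["tool_pos"],o["tool_rot"],o["qpos"],o["opening"])
```

```text
box_a 0.95 [332.  99.] [ 0.6214 -0.1769  0.    ]
0.61 [326.3, 94.7] 20129
[ 0.60798273 -0.26074045  0.17632554] [-3.14096808e+00  8.00025074e-04 -8.82752258e-02] [-5.20996236e-01  6.34457975e-01  1.17853258e+00  2.38419212e-04
  1.32959030e+00 -4.32777827e-01] 0.04985777857167857
```

View pics/w3.png

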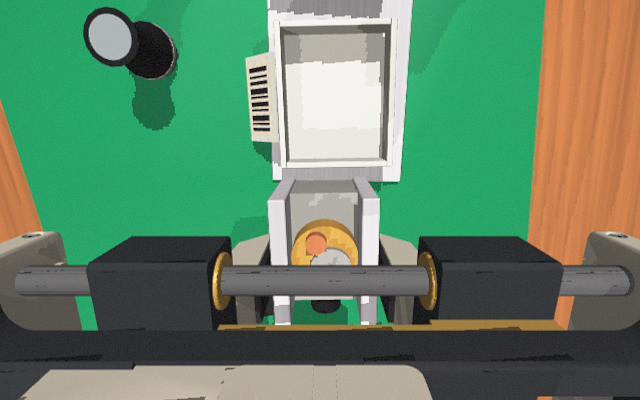

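The held movement is at the bottom centre. The empty box rim has corners at about (275,22), (392,18), (393,164) and (279,167), and the label is at (261,97). I'll use the rim corners.

Run:
```python
from h import *
p=read_camera("wrist")
C=[(275,22),(392,18),(393,164),(279,167)]
for z in(.034,.038,.042):
    a=np.array([ray(p,c,z) for c in C]); L=[np.linalg.norm(a[i]-a[(i+1)%4]).round(4) for i in range(4)]
    ang=[np.arctan2(*(a[j]-a[i])[[1,0]]).round(3) for i,j in((0,1),(3,2))]+[(np.arctan2(*(a[j]-a[i])[[1,0]])-np.pi/2).round(3) for i,j in((3,0),(2,1))]
    print(z,a.mean(0).round(4),L,ang)
# refine: bright region edges in crop
q=cv2.resize(p["img"][0:190,230:420],(760,760),interpolation=cv2.INTER_CUBIC); cv2.imwrite("pics/w3c.png",q[:,:,::-1])
```

```text
0.034 [ 0.6244 -0.176   0.034 ] [np.float64(0.0969), np.float64(0.1212), np.float64(0.1053), np.float64(0.1209)] [np.float64(-0.057), np.float64(-0.061), np.float64(-0.095), np.float64(-0.026)]
0.038 [ 0.6242 -0.1762  0.038 ] [np.float64(0.0956), np.float64(0.1196), np.float64(0.1039), np.float64(0.1193)] [np.float64(-0.057), np.float64(-0.061), np.float64(-0.095), np.float64(-0.026)]
0.042 [ 0.6241 -0.1765  0.042 ] [np.float64(0.0943), np.float64(0.118), np.float64(0.1025), np.float64(0.1176)] [np.float64(-0.057), np.float64(-0.061), np.float64(-0.095), np.float64(-0.026)]
```

View pics/w3c.png

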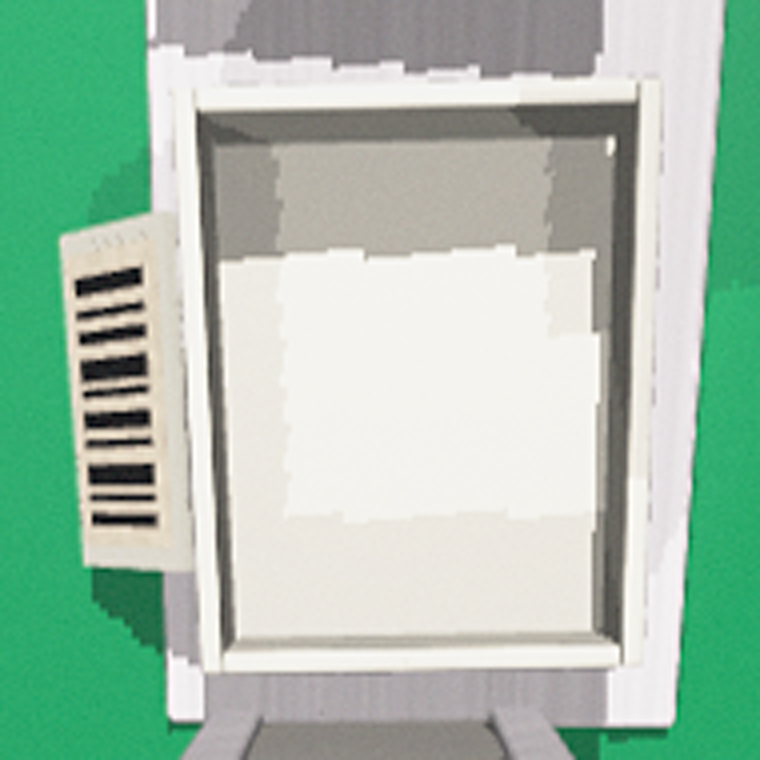

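Run:
```python
from h import *
p=read_camera("wrist")
C=[(274.5,22),(395,20),(390,165.5),(281,168)]
from scipy.optimize import least_squares
B=np.array([[-.05,.06],[.05,.06],[.05,-.06],[-.05,-.06]])
def f(v):
    R=Ro.from_euler("z",v[2]).as_matrix()
    return np.concatenate([proj(p,R@[*b,0]+[v[0],v[1],v[3]])-c for b,c in zip(B,C)])
r=least_squares(f,[.624,-.176,-.08,.036],x_scale=[.01,.01,.1,.01]); print(r.x.round(4),r.fun.round(1))
for z in(.036,.04):
  r=least_squares(lambda v:f([*v,z]),[.624,-.176,-.08]); print(z,r.x.round(4))
R=Ro.from_euler("z",r.x[2]).as_matrix()
# barcode outline check: label plate corners, low front edge
for l in([-.08,.037],[-.08,-.037]):
  for z in (.003,.006,.01): print(l,z,proj(p,R@[*l,0]+[r.x[0],r.x[1],z]).round(1),"seen (245,58.8)/(251,141.7)")
for l in([-.052,.037],[-.052,-.037]):
  for z in (.031,.036): print(l,z,proj(p,R@[*l,0]+[r.x[0],r.x[1],z]).round(1),"seen (270,53)/(278,142.5)")
# held movement offset in hand: knob/plates ok; check side camera
s=read_camera("side"); save(s,"side2.png")
o=robot.observe(); print(o["tool_pos"],o["tool_rot"])
```

```text
[ 0.6247 -0.1772 -0.0716  0.0366] [-0.7  0.3  0.4  0.2  0.1  0.1  0.1 -0.7]
0.036 [ 0.6247 -0.1772 -0.0716]
0.04 [ 0.6246 -0.1776 -0.0716]
[-0.08, 0.037] 0.003 [248.6  60.4] seen (245,58.8)/(251,141.7)
[-0.08, 0.037] 0.006 [247.9  59.8] seen (245,58.8)/(251,141.7)
[-0.08, 0.037] 0.01 [246.9  59.1] seen (245,58.8)/(251,141.7)
[-0.08, -0.037] 0.003 [254.2 140.2] seen (245,58.8)/(251,141.7)
[-0.08, -0.037] 0.006 [253.6 140.4] seen (245,58.8)/(251,141.7)
[-0.08, -0.037] 0.01 [252.7 140.7] seen (245,58.8)/(251,141.7)
[-0.052, 0.037] 0.031 [273.9  54.4] seen (270,53)/(278,142.5)
[-0.052, 0.037] 0.036 [273.   53.3] seen (270,53)/(278,142.5)
[-0.052, -0.037] 0.031 [278.4 141.9] seen (270,53)/(278,142.5)
[-0.052, -0.037] 0.036 [277.6 142.3] seen (270,53)/(278,142.5)
[ 0.60822029 -0.26112687  0.1768663 ] [-3.14151328e+00 -1.84082021e-04 -8.89170352e-02]
```

>>> carry_out --translation '[[0.002,-0.02,0],[0.003,-0.03,0],[0.002,-0.025,0],[0.002,-0.01,0],[0,0,0.03],[0,0,0.03],[0,0,0.03],[0,0,0.02],[0,0,0.01],[0,0,0]]' --turn '[[0,0,-0.014],[0,0,0],[0,0,0],[0,0,0],[0,0,0],[0,0,0],[0,0,0],[0,0,0],[0,0,0],[0,0,0]]' --gripper '[1,1,1,1,1,1,1,1,1,1]'

```text
time: 8.4
tool_pos: [0.6232, -0.1774, 0.0554]
tool_rot: [-3.141, 0.002, -0.076]
contact_force: [0.0, -0.5, -3.0]
opening: 0.0497
```

>>> carry_out --translation '[[0,0,0.003],[0,0,0.003],[0,0,0.002],[0,0,0]]' --turn '[[0,0,0],[0,0,0],[0,0,0],[0,0,0]]' --gripper '[1,1,1,1]'

```text
time: 8.8
tool_pos: [0.6239, -0.1777, 0.049]
tool_rot: [3.142, -0.0, -0.076]
contact_force: [0.0, 0.2, -3.0]
opening: 0.0502
```

>>> carry_out --translation '[[0,0,0.0015],[0,0,0.0015],[0,0,0]]' --turn '[[0,0,0],[0,0,0],[0,0,0]]' --gripper '[1,1,1]'

```text
time: 9.1
tool_pos: [0.6242, -0.1779, 0.0479]
tool_rot: [3.141, -0.002, -0.076]
contact_force: [-4.5, 1.2, 9.6]
opening: 0.0501
```

>>> carry_out --translation '[[0,0,0.0015],[0,0,0]]' --turn '[[0,0,0],[0,0,0]]' --gripper '[1,1]'

```text
time: 9.3
tool_pos: [0.6242, -0.1779, 0.0479]
tool_rot: [3.141, -0.002, -0.076]
contact_force: [-7.3, 2.2, 17.8]
opening: 0.0498
```

>>> carry_out --translation '[[0,0,-0.0025],[0,0,0],[0,0,0],[0,0,0],[0,0,0],[0,0,0]]' --turn '[[0,0,0],[0,0,0],[0,0,0],[0,0,0],[0,0,0],[0,0,0]]' --gripper '[1,1,-0.3,-0.3,-0.3,-0.3]'

```text
time: 9.9
tool_pos: [0.6238, -0.1777, 0.0464]
tool_rot: [-3.141, 0.0, -0.076]
contact_force: [-0.6, -0.3, -0.1]
opening: 0.0596
```

>>> carry_out --translation '[[0,0,-0.02],[0,0,-0.04],[0,0,-0.04],[0,0,-0.02],[0,0.03,0],[0,0.03,0],[0,0.02,0],[0,0,0]]' --turn '[[0,0,0],[0,0,0],[0,0,0],[0,0,0],[0,0,0],[0,0,0],[0,0,0],[0,0,0]]' --gripper '[-0.3,-0.3,-0.3,-1,-1,-1,-1,-1]'

```text
time: 10.7
tool_pos: [0.6172, -0.2602, 0.1661]
tool_rot: [3.141, 0.0, -0.079]
contact_force: [0.8, 0.2, -0.4]
opening: 0.091
```

Run:
```python
from h import *
p=read_camera("wrist"); save(p,"w4.png")
u=proj(p,[.624,-.177,.03]); print(u)
for r in nets.regions_of(p,"movement")[:4]:
    m=r["region"]; print(round(r["score"],2),r["pixel"],m.sum())
    if np.hypot(*(np.array(r["pixel"])-u))<50: print(fit(p,m,MOV,.008,(.624,-.177,[1.5,-1.64])))
o=robot.observe(); print(o["tool_pos"],o["tool_rot"])
s=read_camera("side"); 
for q in (p,s):
    for r in nets.tip_of(q,"box_a_label")+nets.tip_of(q,"scanner")+nets.tip_of(q,"scanner_window"): print(r["score"],r["pixel"],ray(q,r["pixel"],.02))
cv2.imwrite("pics/m4.png",np.vstack([p["img"],s["img"]])[:,:,::-1][::1]) if 0 else cv2.imwrite("pics/m4.png",np.hstack([cv2.resize(p["img"][:,150:550],(400,400)),cv2.resize(s["img"][140:390,280:530],(400,400))])[:,:,::-1])
```

```text
[324.84406494  98.90944866]
0.85 [327.3, 97.3] 5696
(np.float64(0.055713611912295846), array([ 0.62446507, -0.17590904, -1.63025731]))
[ 0.61755909 -0.25740636  0.16610898] [-3.14049056e+00  8.26046805e-04 -7.70198611e-02]
0.95 [237.2, 298.3] [ 0.51724483 -0.3675528   0.02      ]
0.51 [133.4, 49.7] [ 0.46366996 -0.12362712  0.02      ]
0.84 [310.1, 184.2] [0.59488928 0.13744463 0.02      ]
0.56 [392.7, 359.3] [ 0.45175412 -0.37321196  0.02      ]
0.39 [355.9, 211.9] [ 0.62152497 -0.03207219  0.02      ]
0.17 [311.5, 266.1] [ 0.44669875 -0.14773416  0.02      ]
0.89 [428.5, 327.3] [ 0.53303596 -0.35566809  0.02      ]
```

View pics/m4.png

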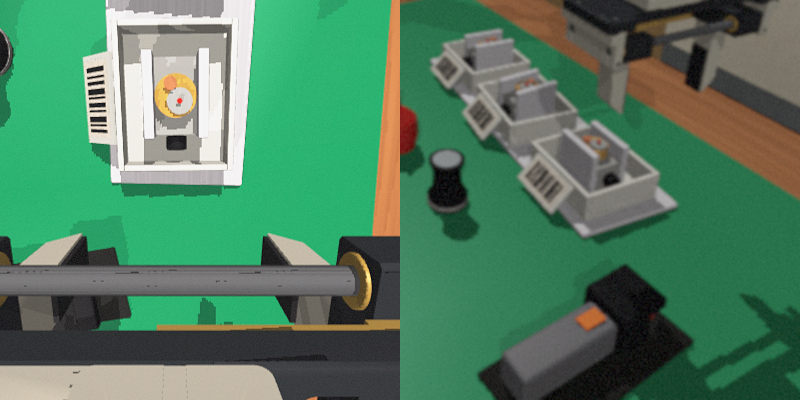

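The movement stands upright and centred in the box; the fit offset is about 1 mm and it is square, with the neighbours untouched. Next, a view over the scanner.

```bash
cat > plan.py <<'E'
import numpy as np,sys
def plan(d,y0,dy,n):
    t=np.linspace(0,1,n+1); s=.5*(3*t**2-2*t**3)+.5*t; d=np.array(d); yaw=y0; tr=[]
    for i in range(n):
        w=d*(s[i+1]-s[i]); c,k=np.cos(yaw),np.sin(yaw)
        tr.append([round(float(w[0]*c+w[1]*k),3),round(float(w[0]*k-w[1]*c),3),round(float(-w[2]),3)]); yaw+=dy/n
    print(tr,"turn z",round(-dy/n,4))
E
python3 -c "
from plan import *
plan([-.25,-.11,.0],-.077,-1.45,10)"
```

```text
[[-0.015, 0.008, -0.0], [-0.019, 0.014, -0.0], [-0.021, 0.02, -0.0], [-0.019, 0.026, -0.0], [-0.016, 0.03, -0.0], [-0.012, 0.032, -0.0], [-0.007, 0.032, -0.0], [-0.002, 0.029, -0.0], [0.002, 0.024, -0.0], [0.004, 0.017, -0.0]] turn z 0.145
```

>>> carry_out --translation '[[-0.015,0.008,0],[-0.019,0.014,0],[-0.021,0.02,0],[-0.019,0.026,0],[-0.016,0.03,0],[-0.012,0.032,0],[-0.007,0.032,0],[-0.002,0.029,0],[0.002,0.024,0],[0.004,0.017,0]]' --turn '[[0,0,0.145],[0,0,0.145],[0,0,0.145],[0,0,0.145],[0,0,0.145],[0,0,0.145],[0,0,0.145],[0,0,0.145],[0,0,0.145],[0,0,0.145]]' --gripper '[-1,-1,-1,-1,-1,-1,-1,-1,-1,-1]'

```text
time: 12.15
tool_pos: [0.3664, -0.3679, 0.167]
tool_rot: [-3.142, -0.0, -1.532]
contact_force: [0.5, -0.5, -0.9]
opening: 0.0914
```

>>> carry_out --translation '[[0,0,0],[0,0,0]]' --turn '[[0,0,0],[0,0,0]]' --gripper '[-1,-1]'

```text
time: 12.35
tool_pos: [0.3679, -0.3676, 0.167]
tool_rot: [-3.141, -0.0, -1.524]
contact_force: [1.0, 0.1, 0.6]
opening: 0.0917
```

```bash
cat >> h.py <<'E'
SC=[box(-.075,.023,-.017,.017,0,.036),box(.023,.074,-.025,.025,.0,.046)]
PAD=[box(-.09,.09,-.0425,.0425,0,.005)]
E
python3 - <<'E'
from h import *
p=read_camera("wrist"); save(p,"w5.png")
for n,z,P in [("scanner",.005,SC),("pad",0,PAD)]:
    for r in nets.tip_of(p,n)[:3]: print(n,round(r["score"],2),np.round(r["pixel"]),ray(p,r["pixel"],z).round(4))
    for r in nets.regions_of(p,n)[:2]:
        m=r["region"]; print(round(r["score"],2),r["pixel"],m.sum()); 
        if n=="scanner": print(fit(p,m,P,z,(.456,-.36,[0,.2])))
o=robot.observe(); print(o["tool_pos"],o["tool_rot"],o["qpos"])
E
```

```text
scanner 0.86 [322.  92.] [ 0.4583 -0.3614  0.005 ]
0.67 [322.5, 69.8] 8700
(np.float64(0.04144134629077889), array([ 0.45990819, -0.36296627,  0.06641844]))
pad 0.88 [329.  88.] [ 0.4632 -0.3676  0.    ]
0.56 [353.5, 105.4] 8178
[ 0.36831182 -0.36717575  0.16662358] [-3.14144091e+00  1.35092087e-04 -1.52378056e+00] [-9.31415196e-01  3.90009429e-01  1.62891874e+00  2.23366269e-04
  1.12269185e+00  5.92268594e-01]
```

View pics/w5.png

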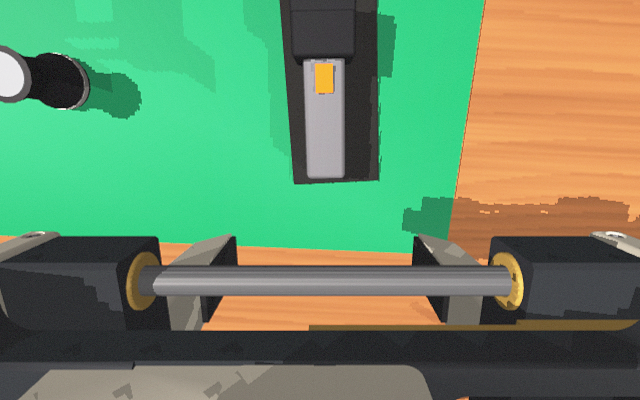

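The scanner lies along image up, with the handle end at (325,178) and the head at the top (323,30). The fit gives (0.460,-0.363), yaw ≈0.06. I'm going in to grasp the handle from above.

>>> carry_out --translation '[[0,-0.027,0],[0,-0.04,0],[0,-0.03,0.03],[0,0,0.03],[0,0,0.03],[0,0,0.03],[0,0,0.02],[0,0,0.01],[0,0,0.003],[0,0,0]]' --turn '[[0,0,-0.014],[0,0,0],[0,0,0],[0,0,0],[0,0,0],[0,0,0],[0,0,0],[0,0,0],[0,0,0],[0,0,0]]' --gripper '[-1,-1,-1,-1,-1,-1,-1,-1,-1,-1]'

```text
time: 13.6
tool_pos: [0.4649, -0.3624, 0.014]
tool_rot: [-3.141, -0.0, -1.512]
contact_force: [0.2, 0.5, 0.6]
opening: 0.0922
```

>>> carry_out --translation '[[0,0,0],[0,0,0],[0,0,0],[0,0,0],[0,0,0],[0,0,0],[0,0,0],[0,0,0],[0,0,0],[0,0,0]]' --turn '[[0,0,0],[0,0,0],[0,0,0],[0,0,0],[0,0,0],[0,0,0],[0,0,0],[0,0,0],[0,0,0],[0,0,0]]' --gripper '[1,1,1,1,1,1,1,1,1,1]' --squeeze 25

```text
time: 14.6
tool_pos: [0.4645, -0.3623, 0.0137]
tool_rot: [-3.142, 0.0, -1.512]
contact_force: [-0.7, -1.0, -0.5]
opening: 0.0336
```

Run:
```python
from h import *
o=robot.observe(); print(o["tool_pos"],o["tool_rot"],o["qpos"],o["opening"],o["contact_force"])
y0=o["tool_rot"][2]
bx=np.array([.6245,-.1768]); by=-.075
R=Ro.from_euler("z",by).as_matrix()[:2,:2]
# scanner origin from TCP: x=-5mm in scanner frame
d=.115; org=bx+R@[-.066-d*.7071-.062,0]; print("origin",org,"z",.022+d*.7071-.023)
tcp=org+R@[.005,0]; print("tcp",tcp,"yaw",by-np.pi/2)
```

```text
[ 0.46446865 -0.36228853  0.01367056] [-3.14154431e+00  6.46560564e-05 -1.51206755e+00] [-7.92539289e-01  6.94122644e-01  1.57710118e+00  1.03285558e-04
  8.70385599e-01  7.19461693e-01] 0.03361051540321787 [-0.74138567 -0.98874767 -0.52192519]
origin [ 0.41577193 -0.16111598] z 0.08031650000000001
tcp [ 0.42075787 -0.16149062] yaw -1.6457963267948965
```

>>> carry_out --translation '[[0,0,-0.015],[0,0,-0.03],[0,0,-0.035],[0,0,-0.02],[0,0,0],[0,0,0]]' --turn '[[0,0,0],[0,0,0],[0,0,0],[0,0,0],[0,0,0],[0,0,0]]' --gripper '[1,1,1,1,1,1]' --squeeze 30

```text
time: 15.2
tool_pos: [0.4641, -0.3619, 0.1128]
tool_rot: [3.141, 0.001, -1.512]
contact_force: [-0.2, -0.1, -2.7]
opening: 0.034
```

Run:
```python
from h import *
from plan import plan
o=robot.observe(); print(o["tool_pos"],o["tool_rot"],o["opening"],o["contact_force"],o["torque"])
d=np.array([.4208,-.1615,o["tool_pos"][2]])-o["tool_pos"]
plan(d,o["tool_rot"][2],-1.6458-o["tool_rot"][2],8)
```

```text
[ 0.46407779 -0.36186177  0.11283568] [ 3.14095182e+00  8.73533419e-04 -1.51199173e+00] 0.033998780861926585 [-0.16829036 -0.0875395  -2.68337793] [-0.07514669  0.22529724  0.06056454]
[[-0.017, 0.003, -0.0], [-0.024, 0.004, -0.0], [-0.029, 0.005, -0.0], [-0.031, 0.006, -0.0], [-0.031, 0.007, -0.0], [-0.028, 0.007, -0.0], [-0.024, 0.006, -0.0], [-0.017, 0.005, -0.0]] turn z 0.0167
```

>>> carry_out --translation '[[-0.017,0.003,0],[-0.024,0.004,0],[-0.029,0.005,0],[-0.031,0.006,0],[-0.031,0.007,0],[-0.028,0.007,0],[-0.024,0.006,0.006],[-0.017,0.005,0.01],[0,0,0.008],[0,0,0]]' --turn '[[0,0,0.0167],[0,0,0.0167],[0,0,0.0167],[0,0,0.0167],[0,0,0.0167],[0,0,0.0167],[0,0,0.0167],[0,0,0.0167],[0,0,0],[0,0,0]]' --gripper '[1,1,1,1,1,1,1,1,1,1]'

```text
time: 16.2
tool_pos: [0.4204, -0.1606, 0.0878]
tool_rot: [3.138, 0.002, -1.644]
contact_force: [-0.5, -0.3, -1.5]
opening: 0.0333
```

Run:
```python
from h import *
o=robot.observe(); print(o["tool_pos"],o["tool_rot"])
s=read_camera("side"); w=read_camera("wrist"); c=read_camera("scene")
t=o["tool_pos"]; by=o["tool_rot"][2]+np.pi/2; R=Ro.from_euler("z",by).as_matrix()
win=R@[.057,0,.023]+t-[0,0,.0087]; lab=np.array([.6245,-.1768,.022])+Ro.from_euler("z",-.075).as_matrix()@[-.066,0,0]
v=R@np.array([.7071,0,-.7071]); e=lab-win; print("win",win,"label",lab,"dist",e@v,"off",e-(e@v)*v)
for n,q in(("side",s),("wrist",w),("scene",c)):
    print(n,"win exp",proj(q,win).round(),[ (round(r["score"],2),np.round(r["pixel"])) for r in nets.tip_of(q,"scanner_window")[:3]],"lab exp",proj(q,lab).round(),[ (round(r["score"],2),np.round(r["pixel"])) for r in nets.tip_of(q,"box_a_label")[:4]])
    print("  head ends exp",proj(q,R@[.069,0,.046]+t-[0,0,.0087]).round(),"tail",proj(q,R@[-.08,0,.036]+t-[0,0,.0087]).round())
cv2.imwrite("pics/m6.png",np.hstack([cv2.resize(w["img"][0:300,120:520],(400,300)),cv2.resize(s["img"][130:330,200:467],(400,300))])[:,:,::-1])
```

```text
[ 0.42038817 -0.16057999  0.08781545] [ 3.13809198e+00  1.62288518e-03 -1.64439120e+00]
win [ 0.47723388 -0.16477112  0.10211545] label [ 0.55868554 -0.17185464  0.022     ] dist 0.11445649036790331 off [ 0.00073855 -0.0011327   0.00081673]
side win exp [331. 229.] [(0.65, array([333., 231.]))] lab exp [370. 254.] [(0.93, array([309., 183.])), (0.61, array([397., 248.])), (0.43, array([334., 181.]))]
  head ends exp [338. 216.] tail [253. 243.]
wrist win exp [322. 147.] [(0.76, array([325., 148.])), (0.3, array([ 92., 184.]))] lab exp [325.  -1.] [(0.52, array([602., 134.])), (0.17, array([268., 169.]))]
  head ends exp [322. 119.] tail [323. 422.]
scene win exp [258. 180.] [(0.68, array([256., 179.]))] lab exp [273. 227.] [(0.58, array([391., 194.]))]
  head ends exp [259. 174.] tail [239. 148.]
```

View pics/m6.png

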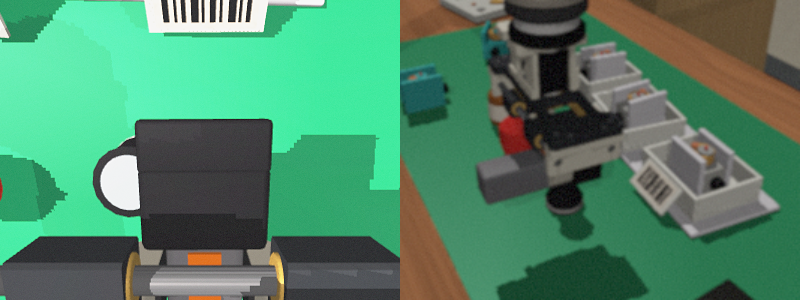

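The head is centred on the label (columns 323 and 328), and the window detection agrees with the prediction to within 3 px in all three cameras. The scanner is above the loupe and clear of it. I'm holding still.

>>> carry_out --translation '[[0,0,0],[0,0,0],[0,0,0],[0,0,0],[0,0,0],[0,0,0],[0,0,0],[0,0,0],[0,0,0],[0,0,0]]' --turn '[[0,0,0],[0,0,0],[0,0,0],[0,0,0],[0,0,0],[0,0,0],[0,0,0],[0,0,0],[0,0,0],[0,0,0]]' --gripper '[1,1,1,1,1,1,1,1,1,1]'

```text
time: 17.65
tool_pos: [0.4214, -0.1611, 0.0897]
tool_rot: [-3.142, 0.0, -1.646]
contact_force: [-0.3, -0.2, -2.6]
opening: 0.0339
```

>>> carry_out --translation '[[0,0,0],[0,0,0],[0,0,0],[0,0,0],[0,0,0],[0,0,0]]' --turn '[[0,0,0],[0,0,0],[0,0,0],[0,0,0],[0,0,0],[0,0,0]]' --gripper '[1,1,1,1,1,1]'

```text
time: 18.25
tool_pos: [0.4214, -0.1611, 0.0897]
tool_rot: [-3.142, 0.0, -1.646]
contact_force: [-0.6, -0.4, -2.5]
opening: 0.0337
```

Run:
```python
from h import *
from plan import plan
o=robot.observe(); print(o["tool_pos"],o["tool_rot"])
# pad edges in w5 handled: pad tip 0.4632,-0.3676 ; go back to the pick pose
d=np.array([.4645,-.3640,o["tool_pos"][2]])-o["tool_pos"]
plan(d,o["tool_rot"][2],-1.512-o["tool_rot"][2],8)
for c in("scene","side"):
    p=read_camera(c)
    for r in nets.tip_of(p,"pad")[:1]: print(r["score"],ray(p,r["pixel"],0))
    for r in nets.regions_of(p,"pad")[:1]: print(r["score"],fit(p,r["region"],PAD,0,(.463,-.366,[.06])))
```

```text
[ 0.42138925 -0.16113464  0.08969287] [-3.14157710e+00  8.64687029e-05 -1.64554668e+00]
[[0.017, -0.005, -0.0], [0.024, -0.007, -0.0], [0.029, -0.007, -0.0], [0.031, -0.007, -0.0], [0.031, -0.007, -0.0], [0.029, -0.006, -0.0], [0.024, -0.005, -0.0], [0.017, -0.003, -0.0]] turn z -0.0167
0.82 [ 0.47101011 -0.37254797  0.        ]
0.69 (np.float64(1.0), array([ 0.463, -0.366,  0.06 ]))
0.77 [ 0.46391834 -0.37212636  0.        ]
0.86 (np.float64(0.050246503553377564), array([ 0.46215286, -0.37196107,  0.12280413]))
```

```bash
python3 -c "
from plan import *
plan([.0466,-.2084,.0],-1.6455,.166,8)"
```

```text
[[0.017, -0.005, -0.0], [0.024, -0.007, -0.0], [0.029, -0.008, -0.0], [0.032, -0.008, -0.0], [0.032, -0.007, -0.0], [0.03, -0.006, -0.0], [0.025, -0.004, -0.0], [0.018, -0.003, -0.0]] turn z -0.0208
```

>>> carry_out --translation '[[0,0,-0.02],[0.017,-0.005,0],[0.024,-0.007,0],[0.029,-0.008,0],[0.032,-0.008,0],[0.032,-0.007,0],[0.03,-0.006,0],[0.025,-0.004,0],[0.018,-0.003,0],[0,0,0]]' --turn '[[0,0,0],[0,0,-0.021],[0,0,-0.021],[0,0,-0.021],[0,0,-0.021],[0,0,-0.021],[0,0,-0.021],[0,0,-0.021],[0,0,-0.021],[0,0,0]]' --gripper '[1,1,1,1,1,1,1,1,1,1]'

```text
time: 19.55
tool_pos: [0.4694, -0.3706, 0.1093]
tool_rot: [-3.141, -0.001, -1.479]
contact_force: [0.4, 0.4, -3.0]
opening: 0.0339
```

>>> carry_out --translation '[[0,0,0.02],[0,0,0.03],[0,0,0.025],[0,0,0.012],[0,0,0.003],[0,0,0],[0,0,0.002],[0,0,0]]' --turn '[[0,0,0],[0,0,0],[0,0,0],[0,0,0],[0,0,0],[0,0,0],[0,0,0],[0,0,0]]' --gripper '[1,1,1,1,1,1,1,1]'

```text
time: 20.35
tool_pos: [0.4697, -0.3688, 0.0187]
tool_rot: [-3.14, -0.001, -1.478]
contact_force: [0.7, -0.1, -2.9]
opening: 0.0337
```

>>> carry_out --translation '[[0,0,0.002],[0,0,0.002],[0,0,0]]' --turn '[[0,0,0],[0,0,0],[0,0,0]]' --gripper '[1,1,1]'

```text
time: 20.65
tool_pos: [0.4693, -0.3684, 0.0137]
tool_rot: [-3.141, -0.0, -1.478]
contact_force: [0.0, 0.3, -2.0]
opening: 0.034
```

>>> carry_out --translation '[[0,0,0.001],[0,0,0]]' --turn '[[0,0,0],[0,0,0]]' --gripper '[1,1]'

```text
time: 20.85
tool_pos: [0.4693, -0.3684, 0.0136]
tool_rot: [-3.141, -0.0, -1.478]
contact_force: [-2.2, 1.3, 6.4]
opening: 0.0337
```

Contact. I release, rise, and back off for a check.

>>> carry_out --translation '[[0,0,-0.001],[0,0,0],[0,0,0],[0,0,0],[0,0,0],[0,0,0],[0,0,0],[0,0,0],[0,0,0],[0,0,0]]' --turn '[[0,0,0],[0,0,0],[0,0,0],[0,0,0],[0,0,0],[0,0,0],[0,0,0],[0,0,0],[0,0,0],[0,0,0]]' --gripper '[1,-1,-1,-1,-1,-1,-1,-1,-1,-1]'

```text
time: 21.85
tool_pos: [0.4693, -0.3684, 0.0137]
tool_rot: [-3.142, 0.0, -1.478]
contact_force: [0.1, -0.1, -0.1]
opening: 0.0919
```

>>> carry_out --translation '[[0,0,-0.02],[0,0,-0.04],[0,0,-0.04],[0,0,-0.04],[0,0.03,-0.02],[0,0.04,0],[0,0.03,0],[0,0,0],[0,0,0]]' --turn '[[0,0,0],[0,0,0],[0,0,0],[0,0,0],[0,0,0],[0,0,0],[0,0,0],[0,0,0],[0,0,0]]' --gripper '[-1,-1,-1,-1,-1,-1,-1,-1,-1]'

```text
time: 22.75
tool_pos: [0.3696, -0.378, 0.1741]
tool_rot: [-3.141, -0.001, -1.479]
contact_force: [0.9, -0.4, 1.2]
opening: 0.0917
```

Run:
```python
from h import *
s=read_camera("side"); w=read_camera("wrist")
for n,q in(("side",s),("wrist",w)):
    for nm,P,z,g in(("scanner",SC,.005,(.464,-.368,[.09])),("pad",PAD,0,(.463,-.37,[.09])),("movement",MOV,.008,(.6245,-.176,[-1.63]))):
        u=proj(q,[g[0],g[1],z+.02])
        for r in nets.regions_of(q,nm)[:5]:
            if np.hypot(*(np.array(r["pixel"])-u))<50: b=fit(q,r["region"],P,z,g); print(n,nm,round(b[0],3),b[1].round(4))
cv2.imwrite("pics/m7.png",np.hstack([w["img"][0:300,120:520],cv2.resize(s["img"][140:400,180:527],(400,300))])[:,:,::-1])
print(robot.observe()["opening"])
```

```text
side scanner 0.137 [ 0.466  -0.3701  0.1435]
side pad 0.631 [ 0.4608 -0.3727  0.1359]
side movement 0.884 [ 0.6377 -0.1605 -1.7272]
wrist pad 0.534 [ 0.4635 -0.3699  0.0964]
0.09195085920189867
```

View pics/m7.png

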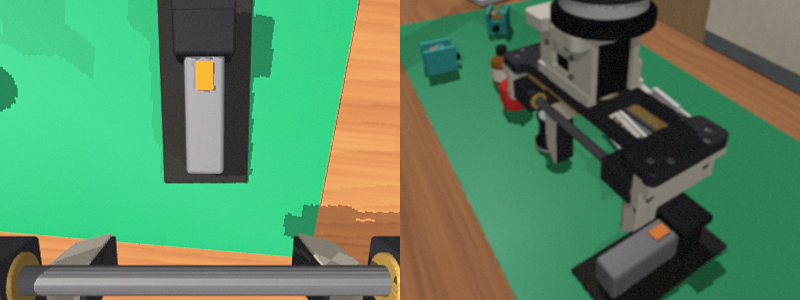

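The scanner lies flat, parallel to and central on the pad (handle at (205,115), pad edges at about 160 and 248). The gripper is open and clear, and the loupe is standing. I'm handing in.

```bash
python3 -c "
from cell import robot
print(robot.hand_in())"
```

```text
the job is handed in; nothing more can be done
None
```

I placed the loose movement in the empty box, scanned that box's label, laid the scanner back on its pad and handed the job in. The robot's clock stood at about 23 s of the 67 s allowed. The hand-in gave no verdict.

- **Movement:** after release it stood upright in the box nearest the scanner. The silhouette fit put it about 1 mm from the middle and within 2° of left-right. I did not get a usable re-check at the end, because the arm blocked the side camera's view of that box; that fit is meaningless. Nothing went near the box after the release except the scanner, held about 11 cm from its label.
- **Scan:** the scanner was held still for about 1.6 s at about 11.5 cm, with a computed aiming error of about 1–2 mm. The detected window was within about 3 pixels of the prediction in all three cameras. I estimated the label's height to about 4 mm rather than measuring it directly.
- **Scanner on its pad:** it is flat, released and well inside the limits, and the gripper is clear of it. The final pad fits were poor because the scanner covers the pad, so this rests on the picture, the earlier pad fit and the final scanner fit. They put the scanner about 4 mm off lengthwise and 2–3 mm sideways; the yaw estimates scatter by about 0.04 rad.
- **Bystanders:** the loupe was upright in the last picture, and I saw no sign of the bottle, blower or stored movements being disturbed. I did not measure their final positions.

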